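Put a quadrant model away in the free gap of a crowded rack under a glass shelf

TASK

Put the small hinged plaster model that stands on the bench away on the rack: stand it on the deck under the glass shelf, wherever there is a wide enough gap between the things already there, wholly on the deck behind the front rail, upright and square to the rack with its hinge at the back. Plaster chips, so set it down gently: feel it meet the deck before you let go, never drop it or press it down hard. Touch none of the other things on the rack or bench with the model or the robot, and do not knock the robot against the rack or its glass.

Things in the scene. Friction and masses are not known exactly. Their poses are not given: they have to be found in the camera images.
- quad: The thing to put away, on the bench: closed pair of cream plaster half-jaw models on a white plastic hinge, one rigid piece, 0.12 to 0.24 kg. Origin: centre of its foot's underside; x along its length to the hinge, z up. Foot 68 x 30 mm, 0 to 18 mm high; top block 68 x 30 mm, 38 to 60 mm high; teeth between, about 20 mm wide. It starts turned any way.
- quad_grip (a point): Point in the quadrant model's top block, 6 mm before its middle and 46 mm above its foot (x -6, y 0, z 46 mm from its origin): pinch across the 30 mm width here, by the block's flat sides. The model hangs almost balanced from here.
- quad_hinge (a point): Centre of the hinge knuckle behind the model: x +46, z 29 mm from its origin. The hinge, 26 mm wide, sticks out to x = +52 mm and stays 2 mm or more off the ground.
- rack: Fixed rack on the bench: grey deck with a glass shelf over it. Origin on the bench under the deck's centre; x from the open front (robot side) to the back, y along its length, z up. Deck x -70 to 70, y -250 to 250 mm, top at 40 mm. 6 mm rails along its front and back (x -60, +62 mm), top at 53 mm. 12 mm posts at x -60 and +62, y -242 and +242 mm. Boxes and pots on the glass ends, up to 290 mm.
- rack_deck (a point): Centre of the deck's upper surface, 40 mm above the rack's origin. The model is to stand with its own origin near this line of the deck (about rack x = 0), anywhere along y where there is room.
- rack_edge (a point): Middle of the lower front edge of the glass shelf: rack x -54, y 0, z 213 mm (173 mm over the deck). The shelf runs back to x +76 mm over the whole length, so an upright gripper does not fit above the deck: come in from the front with the tool leaning 35 to 45 degrees, holding the model upright in that lean; turn it round and take it again on the bench if it starts the wrong way.
- arch: Neighbour on the deck, loose: a single full-arch plaster cast, horseshoe teeth upward, 62 x 62 mm, 34 mm high. Origin: centre of its underside. Leave it alone.
- bite: Neighbour on the deck, loose: two full-arch plaster casts closed on each other, 62 x 62 mm, 59 mm high. Origin: centre of its underside. Leave it alone.
- jar: Neighbour on the deck, loose: a squat amber glass jar with a white cap, 60 mm across, 60 mm high. Origin: centre of its underside. Leave it alone. The three neighbours stand in any order, two near the deck's ends and one between; at least one of the two gaps between them is 115 mm or more in the clear, the other may be far too narrow.
- lamp: Bystander on the bench near the model, loose: a glass spirit lamp with brass collar and steel cap, 68 mm across, 87 mm high. Origin: centre of its underside. Leave it alone.
- benchpin: Fixed beech bench block with a round metal grille, standing before the rack's left half: 105 x 140 mm, 46 mm high. Origin: centre of its underside. Only in the way if the robot goes low there.
Things that resemble listed ones, but are neither listed nor needed, are in the scene too. Leave any yellow look-alike of the quad alone.

How it is judged:
On the way:
1. the model is picked up and held clear of the bench (height (world z) of quad above 0.06 m and contact force between the fingers and quad above 0.5 N), for 0.2 s.
At the end, for the whole second after the job is handed in: Released and at rest on the deck: origin -22 to +36 mm in the rack's x, within 230 mm in y, at deck height within 5 mm; upright within 4 degrees, square to the rack within 12 degrees, hinge to the back; touching no neighbour; neighbours and lamp within 4 mm of where they were (x of quad in the frame of rack between -0.022 and 0.036 m and y of quad in the frame of rack between -0.23 and 0.23 m and z of quad in the frame of rack between 0.035 and 0.045 m and angle between quad's own z axis and vertical below 0.07 rad and angle between the x axis of quad and the x axis of rack, either way round below 0.22 rad and x of quad_hinge in the frame of rack above 0.015 m and linear speed of quad below 0.01 m/s and contact force between the fingers and quad below 0.05 N and distance of each of arch, bite, jar, lamp from where it was at the start of the episode below 0.004 m and contact force between quad and arch below 0.05 N and contact force between quad and bite below 0.05 N and contact force between quad and jar below 0.05 N and contact force between quad and lamp below 0.05 N).
It fails at once if another thing on the rack or bench is touched by the model or the robot (over 0.3 N) (contact force between any of quad, the fingers, the arm and arch above 0.3 N or contact force between any of quad, the fingers, the arm and bite above 0.3 N or contact force between any of quad, the fingers, the arm and jar above 0.3 N or contact force between any of quad, the fingers, the arm and lamp above 0.3 N).
It fails at once if the model is let go in the air and falls (contact force between quad and anything else below 0.05 N and linear speed of quad above 0.08 m/s).
It fails at once if the model is pressed or knocked against the rack with more than 60 N (contact force between quad and rack above 60 N).
It fails at once if the robot knocks against the rack or its glass (over 5 N) (contact force between any of the fingers, the arm and rack above 5 N).
It also fails if it takes over 61 s, if anything falls off the work surface, if the arm or the gripper's body presses on something with over 40 N, if the wrist force passes 120 N, or if a joint passes its speed limit or range.

ROBOT

A 6-joint arm with a two-finger parallel gripper is mounted at the origin on the work surface. World frame = base frame: x ahead of the robot, y to its left, z up, the work surface at z = 0. Lengths are in m, angles in rad, forces in N, time in s.
With the tool pointing down it reaches from about 0.25 to 0.725 m from the base axis. Payload 9.7 kg.
Tool frame: the origin (TCP) lies on the mounting face of the last link; the fingertips stand ctrl.nose_length ahead of it and the grasp point (between the pads) lies 155 mm ahead of it (ctrl.nose_length is the distance from the TCP to the fingertips, in m); x points along the fingers, y is the direction in which the jaws open and shut, and the axes are right-handed (so a half turn about x gives the same grasp; the last joint's range is limited). The gripper opens to 85 mm and grips with 20 to 120 N. Pads are 22 mm wide; open, the fingers measure 114 mm over their backs; the gripper's body (76 mm by 85 mm) begins 54 mm behind the grasp point. The pads swing forward as they close: fully open they stand 13 mm farther back than shut.
Start: joints at [-1.304, 0.087, 0.176, 1.66, 0, 1.571], TCP at [0.145, -0.531, 0.405] pointing down, gripper open.
Joint ranges: [-3.13, 3.13], [-0.85, 1.81], [-1.15, 1.24], [-2.2, 2.28], [-1.44, 1.52], [-3.14, 3.14]. Speed limits (rad/s): [2.22, 2.22, 2.57, 3.14, 3.14, 3.14].

INTERFACE

Orientations are given as a 3x3 rotation matrix whose columns are the frame's x, y, z axes.
In Python, from bench import ctrl, open_gripper, close_gripper, kinematics, cams, sign_off, spotter gives the robot as it stands. Calls block until the motion is done:
- ctrl.movep(position, orientation): joint-space move of the TCP to a pose.
- ctrl.move_linear(position, rot=None, vel=0.15): straight line of the TCP; rot=None keeps the orientation; vel is the mean speed in m/s.
- ctrl.set_joints(angles): joint-space move.
- open_gripper() and close_gripper(grasp_force=None): open the fingers fully, or close them until they stop; grasp_force is the grip in N (None keeps the last).
- ctrl.dwell(seconds).
- kinematics.inverse_kinematics(position, orientation): joint angles nearest the present ones, or None.
- cams.get_image(name): name is "scene" or "top" or "wrist"; returns a dict with "image" (480x640x3 uint8, red, green, blue), "depth" (480x640 float32, m along the optical axis (not along the pixel's ray), 0 where there is no reading), "fov_y" (degrees; the focal length in pixels is half the picture's height over the tangent of half this angle, whatever the lens; pixels are square), "cx", "cy" (the principal point, pixels), "R" (3x3) and "t" (3): a world point X has camera coordinates R X + t. Camera axes: x right, y down, z forward; pixel columns grow to the right and rows downward; lengths in m; the calibration is good to about 2 mm. The wrist camera is an equidistant fisheye: a pixel r from the principal point sees the ray r / f radians off the axis. A picture is of the moment at which its call begins.
A pose or a line that the arm cannot do raises ctrl.PlanningError and nothing moves.
- sign_off(): hands the job in, once; it reports no verdict.
Trained networks look in the newest picture that a camera, given by its name, has taken for a name from the list of things; names that differ only in an ending like _2 or _b are one class to them, and where a whole thing is asked for, a point or a joint stands for the part that bears it (a point fixed in the world has none). Each returns a list of dicts, best first, with "p" (0 to 1); they miss things now and then, are a little off and sometimes report something else, mostly with a low value. They report only what shows in the picture. A call takes as long as a camera call. They do not tell look-alikes from the thing itself.
- spotter.look_for(camera, query): "location" ([x, y, z] in m, in the coordinates of the camera as it stood for that picture, good to about 4 mm: the middle of the surface that is visible of it).
- spotter.outline_of(camera, query): "mask" (480x640 bool, what is visible of it).
- spotter.mark_of(camera, query): "location" ([x, y, z] in m, in the coordinates of the camera as it stood for that picture, good to about 4 mm: a listed point, or the origin of a listed thing).
Readings, each from a call of its own:
- ctrl.get_time(): time.
- ctrl.get_joints(): joint angles.
- ctrl.get_joint_velocities(): joint speeds.
- ctrl.get_joint_efforts(): joint torques, N m.
- ctrl.get_ee_pos(): TCP position.
- ctrl.get_tool_rot(): TCP orientation.
- ctrl.get_ft_force(): force on the tool from outside, world axes, zero at the start.
- ctrl.get_wrist_torque(): the same for the moment, N m.
- ctrl.get_gripper_width(): finger opening in m.
Only numpy, scipy, OpenCV 4.12 (cv2) and the standard library are available. Lean on these libraries where they do the work, as an engineer would, in place of code of your own. Each camera call takes 0.05 s, during which the arm holds its last target.

## Working session

There is one attempt and no reset: what is moved stays moved. The work goes in short steps, each a Python script; the robot and the scene stay as the last script left them, time stands still between calls to the robot, and variables do not carry over. Pictures are saved under pics/ and viewed, and the job is handed in when it is done.

```bash
ls; mkdir -p pics
cat > h.py <<'E'
import numpy as np, cv2
from bench import ctrl, open_gripper, close_gripper, kinematics, cams, sign_off, spotter
def f_of(d): return 240/np.tan(np.radians(d['fov_y'])/2)
def cloud(d):
    f=f_of(d); v,u=np.mgrid[0:480,0:640]; z=d['depth']
    P=np.stack([(u-d['cx'])/f*z,(v-d['cy'])/f*z,z],-1)
    return (P-d['t'])@d['R']
def w(d,p): return np.asarray(d['R']).T@(np.asarray(p)-d['t'])
def save(d,n): cv2.imwrite('pics/'+n,d['image'][...,::-1])
E
python3 - <<'E'
from h import *
for n in ['scene','top','wrist']:
    d=cams.get_image(n); save(d,n+'0.png')
    print(n,d['fov_y'],d['cx'],d['cy'],'cam at',-d['R'].T@d['t'],'axis',d['R'][2])
    if n!='wrist':
        for q in ['quad','quad_grip','quad_hinge','rack','rack_deck','rack_edge','arch','bite','jar','lamp','benchpin']:
            print(q,[(round(r['p'],2),w(d,r['location']).round(3).tolist()) for r in spotter.mark_of(n,q)][:4])
print(ctrl.get_time(),ctrl.nose_length,ctrl.get_tool_rot())
E
```

```text
pics
scene 48.85753702989208 313.45088677676716 248.9597477329492 cam at [ 1.11960745 -0.86363984  0.92040352] axis [-0.4742034   0.63623624 -0.60855122]
quad [(0.87, [0.407, -0.435, 0.002]), (0.83, [0.487, -0.315, 0.001]), (0.81, [0.367, -0.295, 0.003]), (0.66, [0.582, -0.409, -0.001])]
quad_grip [(0.97, [0.407, -0.442, 0.045]), (0.91, [0.376, -0.288, 0.048]), (0.77, [0.577, -0.398, 0.045]), (0.59, [0.485, -0.302, 0.046])]
quad_hinge [(0.9, [0.353, -0.335, 0.028]), (0.82, [0.464, -0.35, 0.028]), (0.8, [0.616, -0.441, 0.027]), (0.64, [0.648, 0.118, 0.038])]
rack [(0.73, [0.649, 0.115, -0.0])]
rack_deck [(0.91, [0.651, 0.12, 0.037])]
rack_edge [(0.78, [0.594, 0.118, 0.215]), (0.21, [0.647, 0.123, 0.038])]
arch [(0.89, [0.639, -0.082, 0.044])]
bite []
jar [(0.59, [0.65, 0.076, 0.037])]
lamp [(0.7, [0.417, -0.119, -0.003]), (0.62, [0.657, 0.317, 0.043])]
benchpin [(0.64, [0.294, 0.305, -0.001]), (0.62, [0.485, -0.313, 0.005])]
top 44.16436183744897 323.8483416935294 229.95020541558898 cam at [ 0.36299591 -0.03976693  1.58782039] axis [ 0.08426284 -0.01018481 -0.99639151]
quad [(0.96, [0
[... 355 characters left out ...]
0.029]), (0.69, [0.61, -0.436, 0.026])]
rack [(0.74, [0.484, -0.308, -0.002]), (0.61, [0.646, 0.118, -0.001])]
rack_deck [(0.76, [0.649, 0.12, 0.039]), (0.22, [0.591, 0.124, 0.215])]
rack_edge [(0.68, [0.591, 0.121, 0.215])]
arch [(0.72, [0.482, -0.307, -0.004])]
bite [(0.36, [0.659, 0.32, 0.039])]
jar []
lamp [(0.8, [0.416, -0.114, 0.001])]
benchpin [(0.84, [0.291, 0.308, -0.004])]
wrist 65.70646984690485 325.64367062704366 241.4650265994145 cam at [ 0.22220286 -0.5087943   0.37477829] axis [-0.30165352 -0.08163911 -0.94991589]
1.25 0.1734 [[-3.01192641e-07  2.63657634e-01 -9.64616324e-01]
 [-2.18935925e-06 -9.64616324e-01 -2.63657634e-01]
 [-1.00000000e+00  2.03247993e-06  8.67776617e-07]]
```

View pics/scene0.png

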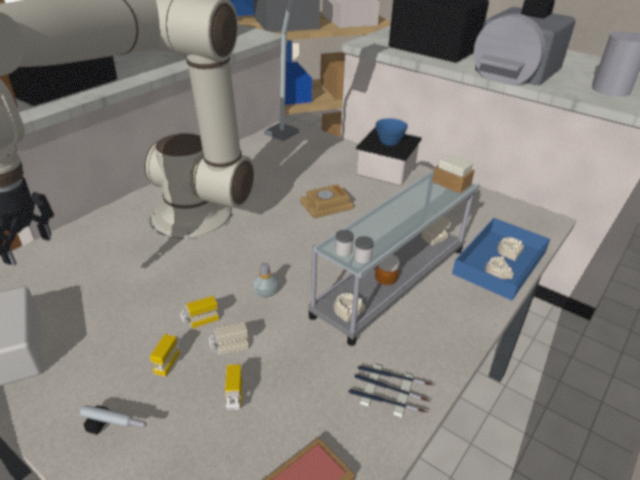

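View pics/top0.png

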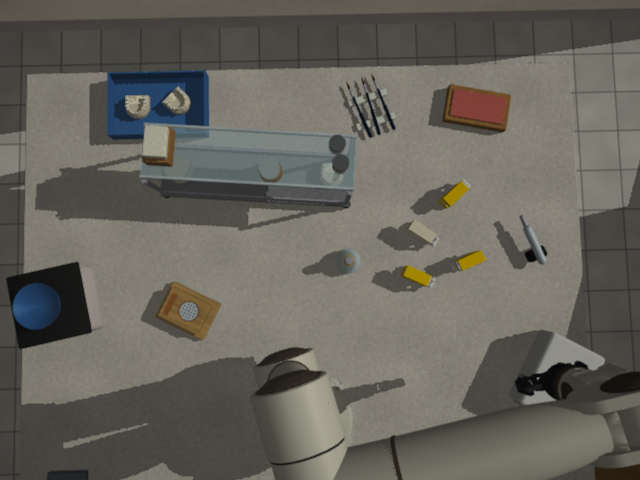

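The cream quad is at scene (228,338) and top (423,232), with three yellow look-alikes around it. The rack lies along world y, with one cast at the near end, the jar in the middle and another cast at the far end. Next I'll measure them more precisely from depth.

Run:
```python
from h import *
np.set_printoptions(suppress=True,precision=4)
for n in ['top','scene']:
    d=cams.get_image(n); np.savez(n+'.npz',**d)
    P=cloud(d); im=d['image'].astype(int); ok=d['depth']>0
    # quad
    for q in ['quad','jar','bite','arch','lamp']:
        for r in spotter.outline_of(n,q)[:5]:
            m=r['mask']&ok
            if m.sum()<5: continue
            Q=P[m]; print(n,q,round(r['p'],2),m.sum(),np.median(Q,0),'lo',np.percentile(Q,3,0),'hi',np.percentile(Q,97,0),'rgb',np.median(d['image'][m],0))
    # quad top block
    s=ok&(np.abs(P[...,0]-.483)<.06)&(np.abs(P[...,1]+.31)<.06)&(P[...,2]>.052)&(P[...,2]<.07)&(im[...,2]>im[...,0]*.6)
    r=cv2.minAreaRect((P[s][:,:2]*1000).astype(np.float32)); print(n,'top block',s.sum(),r,P[s].mean(0))
    # rack
    for lo,hi in [(.034,.046),(.047,.058),(.2,.235)]:
        s=ok&(P[...,0]>.5)&(P[...,0]<.8)&(P[...,1]>-.2)&(P[...,1]<.42)&(P[...,2]>lo)&(P[...,2]<hi)
        if s.sum()>50:
            r=cv2.minAreaRect((P[s][:,:2]*1000).astype(np.float32)); print(n,'rack z',lo,s.sum(),r)
    # slices on deck: object y extents
    s=ok&(np.abs(P[...,0]-.648)<.05)&(np.abs(P[...,1]-.118)<.24)&(P[...,2]>.052)&(P[...,2]<.12)
    h,e=np.histogram(P[s][:,1],bins=np.arange(-.14,.38,.01)); print([(round(a,2),int(c)) for a,c in zip(e,h) if c])
print(ctrl.get_time())
```

```text
top quad 0.94 411 [ 0.5807 -0.3988  0.0582] lo [ 0.5524 -0.436   0.0045] hi [ 0.6131 -0.3694  0.0648] rgb [157. 129.   0.]
top quad 0.88 431 [ 0.368  -0.2921  0.058 ] lo [ 0.3436 -0.3339  0.0043] hi [ 0.3935 -0.2576  0.0655] rgb [160. 133.   0.]
top quad 0.84 432 [ 0.4806 -0.3106  0.0578] lo [ 0.4534 -0.3459  0.014 ] hi [ 0.5079 -0.2779  0.0652] rgb [154. 148. 127.]
top jar 0.45 2253 [0.2953 0.3029 0.043 ] lo [0.2348 0.2384 0.005 ] hi [0.3563 0.3723 0.0519] rgb [114.  91.  53.]
top lamp 0.66 480 [ 0.4128 -0.1149  0.0438] lo [ 0.3859 -0.1437  0.0293] hi [ 0.4422 -0.0881  0.0889] rgb [98. 99. 91.]
top top block 322 ((483.6304931640625, -309.6667175292969), (72.22794342041016, 30.89321517944336), 56.05735397338867) [ 0.4839 -0.3088  0.0595]
top rack z 0.034 2392 ((680.4713745117188, 147.6602325439453), (555.1142578125, 204.5880889892578), 85.24311828613281)
top rack z 0.047 432 ((683.1578979492188, 147.0802001953125), (558.2861328125, 206.1988983154297), 84.07719421386719)
top rack z 0.2 10247 ((652.7450561523438, 120.96759033203125), (502.13555908203125, 143.34478759765625), 85.2692108
[... 1760 characters left out ...]
.15827178955078)
[(np.float64(-0.13), 1), (np.float64(-0.12), 70), (np.float64(-0.11), 100), (np.float64(-0.1), 38), (np.float64(-0.09), 70), (np.float64(-0.08), 76), (np.float64(-0.07), 97), (np.float64(-0.06), 30), (np.float64(-0.05), 4), (np.float64(-0.04), 6), (np.float64(-0.03), 3), (np.float64(-0.02), 2), (np.float64(-0.01), 2), (np.float64(0.04), 33), (np.float64(0.05), 216), (np.float64(0.06), 101), (np.float64(0.07), 69), (np.float64(0.08), 52), (np.float64(0.09), 27), (np.float64(0.1), 8), (np.float64(0.27), 13), (np.float64(0.28), 135), (np.float64(0.29), 71), (np.float64(0.3), 57), (np.float64(0.31), 52), (np.float64(0.32), 69), (np.float64(0.33), 39), (np.float64(0.34), 5)]
1.85
```

Run:
```python
import cv2
a=cv2.imread('pics/scene0.png'); cv2.imwrite('pics/s_crop.png',cv2.resize(a[150:360,290:490],(800,600),interpolation=cv2.INTER_CUBIC)[:600])
```

```text
(no output)
```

View pics/s_crop.png

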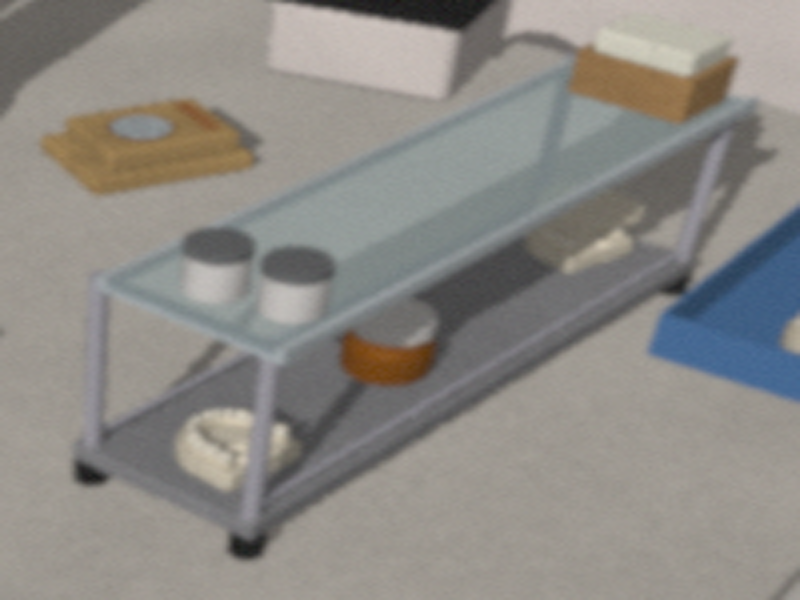

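The order along y is arch near y -0.085, jar 0.046 to 0.106, and bite from 0.278 on. The wide gap (about 170 mm) is between jar and bite. The rack yaw is about -4.8° and the quad's hinge points to about -124°. Now I'll check reachability and refine the rack pose.

```bash
cat >> h.py <<'E'
def rotm(yaw,lean,flip=False):
    """tool x leaning forward along yaw, from vertical; y=left of yaw"""
    c,s=np.cos(yaw),np.sin(yaw); F=np.array([c,s,0]);U=np.array([0,0,1.]);L=np.array([-s,c,0])
    x=np.sin(lean)*F-np.cos(lean)*U
    y=-L if flip else L
    return np.stack([x,y,np.cross(x,y)],1)
def tcp(grip,R,back=.155): return np.asarray(grip)-back*R[:,0]
E
python3 - <<'E'
from h import *
np.set_printoptions(suppress=True,precision=3)
D=np.radians
def t(name,g,R):
    q=kinematics.inverse_kinematics(tcp(g,R),R); print(name,None if q is None else np.array(q))
yaw=D(-124); o=np.array([.4835,-.3095,0])
g=o+[-.006*np.cos(yaw),-.006*np.sin(yaw),.046]; print(g)
for L in (0,20,30,40,45):
  for f in (0,1): t(f'direct lean {L} {f}',g,rotm(yaw,D(L),f))
ry=D(-4.8)
for L in (35,40,45):
  for f in (0,1):
    t(f'place lean {L} {f}',[.635,.19,.086],rotm(ry,D(L),f))
    t(f'  out {L} {f}',[.50,.20,.110],rotm(ry,D(L),f))
    for xy in [(.45,.03),(.45,.1),(.45,-.3),(.5,-.2),(.4,.05)]: t(f'  bench {xy}',[*xy,.046],rotm(ry,D(L),f))
for xy in [(.45,.03),(.45,.1),(.5,-.2)]:
  for f in (0,1): t(f'vertical at {xy} {f}',[*xy,.05],rotm(ry,0,f))
for n in ['top','scene']:
    d=np.load(n+'.npz');P=cloud(d);ok=d['depth']>0
    s=ok&(P[...,0]>.56)&(P[...,0]<.76)&(P[...,1]>-.15)&(P[...,1]<.38)&(P[...,2]>.208)&(P[...,2]<.225)
    Q=P[s]; a=D(-4.8); X=np.array([np.cos(a),np.sin(a)]);Y=np.array([-X[1],X[0]])
    x=Q[:,:2]@X;y=Q[:,:2]@Y
    lo=[];hi=[];c=[]
    for k in np.arange(-.1,.37,.02):
        m=abs(y-k)<.01
        if m.sum()>20: lo.append(x[m].min());hi.append(x[m].max());c.append(k)
    pl=np.polyfit(c,lo,1);ph=np.polyfit(c,hi,1)
    print(n,'front slope',pl[0],'back',ph[0],'front med',np.median(lo),'back',np.median(hi),'y',y.min(),y.max(),'z',np.median(Q[:,2]))
print(ctrl.get_time())
E
```

```text
[ 0.487 -0.305  0.046]
direct lean 0 0 [-0.559  0.162 -0.136  1.273  0.     1.605]
direct lean 0 1 [-0.559  0.162 -0.136  1.273  0.    -1.536]
direct lean 20 0 [-0.402  0.218 -0.103  1.318 -0.342  1.774]
direct lean 20 1 [-0.402  0.218 -0.103  1.318 -0.342 -1.368]
direct lean 30 0 [-0.333  0.279 -0.072  1.368 -0.504  1.87 ]
direct lean 30 1 [-0.333  0.279 -0.072  1.368 -0.504 -1.272]
direct lean 40 0 [-0.272  0.36  -0.029  1.441 -0.656  1.981]
direct lean 40 1 [-0.272  0.36  -0.029  1.441 -0.656 -1.161]
direct lean 45 0 [-0.245  0.409 -0.002  1.488 -0.727  2.045]
direct lean 45 1 [-0.245  0.409 -0.002  1.488 -0.727 -1.097]
place lean 35 0 [ 0.398 -0.121 -0.483  0.653 -0.269  0.404]
  out 35 0 [ 0.549 -0.432 -0.671  0.819 -0.346  0.541]
  bench (0.45, 0.03) [ 0.143 -0.779 -0.994  0.757 -0.129  0.187]
  bench (0.45, 0.1) [ 0.362 -0.698 -0.952  0.753 -0.25   0.373]
  bench (0.45, -0.3) [-0.768 -0.364 -0.749  0.689  0.371 -0.589]
  bench (0.5, -0.2) [-0.494 -0.443 -0.812  0.63   0.231 -0.342]
  bench (0.4, 0.05) None
place lean 35 1 [ 0.398 -0.121 -0.483  0.653 -0.269 -2.737]
  out 35 1 
[... 1777 characters left out ...]
03) 1 [ 0.067 -0.134 -0.427  1.277  0.    -2.991]
vertical at (0.45, 0.1) 0 [ 0.219 -0.109 -0.405  1.275  0.     0.302]
vertical at (0.45, 0.1) 1 [ 0.219 -0.109 -0.405  1.275  0.    -2.839]
vertical at (0.5, -0.2) 0 [-0.381  0.076 -0.222  1.272  0.    -0.297]
vertical at (0.5, -0.2) 1 [-0.381  0.076 -0.222  1.272  0.     2.845]
top front slope 0.010077943064252552 back -0.0003578996397906847 front med 0.5801213969057696 back 0.7107738013487239 y -0.07586867430835327 0.42625757811559756 z 0.220444281096085
scene front slope 0.014642872430266322 back -0.0017117739166042207 front med 0.5807629265420332 back 0.7117333375591419 y -0.08139827000710252 0.42485287374772607 z 0.22188606507941028
1.85
```

Leaning in directly at the original spot would put the wrist into the rack's corner post and glass. So I'll grasp vertically, turn the model in the free area in front of the rack (around y 0.1), then take it again leaning.

```bash
cat >> h.py <<'E'
D=np.radians
RY=D(-4.8); RO=np.array([.6465,.119,0]); RX=np.array([np.cos(RY),np.sin(RY),0]); RYv=np.array([-np.sin(RY),np.cos(RY),0])
def rk(x,y,z): return RO+x*RX+y*RYv+np.array([0,0,z])
E
python3 - <<'E'
from h import *
np.set_printoptions(suppress=True,precision=3)
for L in (40,45):
  for x in (.47,.48,.49,.5):
    for y in (.08,.12,.16,.2):
      R=rotm(RY,D(L)); q=kinematics.inverse_kinematics(tcp([x,y,.046],R),R); print(L,x,y,None if q is None else np.array(q))
yaw=D(-124); o=np.array([.4835,-.3095,0])
g=o+[-.006*np.cos(yaw),-.006*np.sin(yaw),.046]
R=rotm(yaw,0)
ctrl.movep(tcp(g+[0,0,.1],R),R)
d=cams.get_image('wrist'); save(d,'wrist1.png')
d=cams.get_image('top'); save(d,'top1.png')
print(ctrl.get_time(),ctrl.get_ee_pos(),ctrl.get_ft_force())
E
```

```text
40 0.47 0.08 [ 0.305 -0.742 -1.016  0.637 -0.246  0.304]
40 0.47 0.12 [ 0.422 -0.677 -0.981  0.634 -0.317  0.401]
40 0.47 0.16 [ 0.528 -0.599 -0.937  0.631 -0.378  0.493]
40 0.47 0.2 [ 0.622 -0.513 -0.884  0.632 -0.43   0.578]
40 0.48 0.08 [ 0.296 -0.706 -0.999  0.615 -0.241  0.297]
40 0.48 0.12 [ 0.41  -0.644 -0.965  0.613 -0.309  0.391]
40 0.48 0.16 [ 0.513 -0.57  -0.922  0.612 -0.37   0.48 ]
40 0.48 0.2 [ 0.606 -0.488 -0.87   0.615 -0.421  0.564]
40 0.49 0.08 [ 0.287 -0.669 -0.983  0.594 -0.235  0.29 ]
40 0.49 0.12 [ 0.398 -0.611 -0.949  0.594 -0.303  0.381]
40 0.49 0.16 [ 0.5   -0.541 -0.907  0.595 -0.362  0.468]
40 0.49 0.2 [ 0.591 -0.463 -0.855  0.599 -0.413  0.55 ]
40 0.5 0.08 [ 0.279 -0.634 -0.966  0.574 -0.23   0.283]
40 0.5 0.12 [ 0.387 -0.579 -0.933  0.575 -0.296  0.372]
40 0.5 0.16 [ 0.487 -0.513 -0.891  0.578 -0.355  0.457]
40 0.5 0.2 [ 0.577 -0.439 -0.841  0.584 -0.406  0.537]
45 0.47 0.08 [ 0.327 -0.827 -1.097  0.559 -0.286  0.299]
45 0.47 0.12 [ 0.449 -0.75  -1.059  0.55  -0.367  0.395]
45 0.47 0.16 [ 0.557 -0.659 -1.011  0.543 -0.437  0.485]
45 0.47 0.2 [ 0.653 -0.562 -0.954  0.541 -0.495  0.57 ]
45 0.48 0.08 [ 0.317 -0.786 -1.081  0.532 -0.279  0.291]
45 0.48 0.12 [ 0.435 -0.713 -1.044  0.525 -0.358  0.384]
45 0.48 0.16 [ 0.542 -0.628 -0.997  0.521 -0.427  0.472]
45 0.48 0.2 [ 0.636 -0.536 -0.941  0.521 -0.485  0.555]
45 0.49 0.08 [ 0.307 -0.746 -1.064  0.506 -0.273  0.283]
45 0.49 0.12 [ 0.422 -0.678 -1.028  0.502 -0.35   0.374]
45 0.49 0.16 [ 0.527 -0.598 -0.982  0.5   -0.417  0.46 ]
45 0.49 0.2 [ 0.62  -0.51  -0.927  0.502 -0.475  0.541]
45 0.5 0.08 [ 0.298 -0.706 -1.047  0.482 -0.266  0.276]
45 0.5 0.12 [ 0.41  -0.643 -1.012  0.48  -0.342  0.364]
45 0.5 0.16 [ 0.513 -0.567 -0.967  0.48  -0.409  0.448]
45 0.5 0.2 [ 0.605 -0.484 -0.913  0.484 -0.466  0.527]
3.5083 [ 0.486 -0.305  0.301] [-0.963 -0.089  0.179]
```

View pics/wrist1.png

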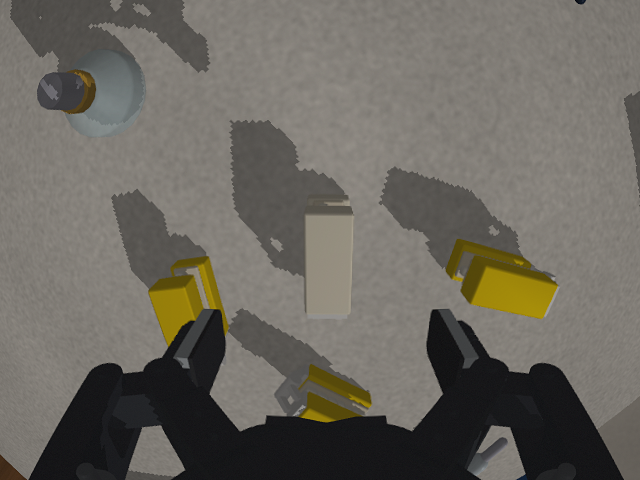

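The wrist view shows the cream quad centred at (328,262), the lamp at (90,90) and the yellow look-alikes clear of the fingers. I need to confirm which end the hinge is on, so I'll zoom in.

```bash
python3 - <<'E'
import cv2,numpy as np
a=cv2.imread('pics/scene0.png')[290:420,140:260]; b=cv2.imread('pics/wrist1.png')[180:330,270:390]; c=cv2.imread('pics/top0.png')[200:260,390:460]
f=lambda i:cv2.resize(i,(400,500),interpolation=cv2.INTER_CUBIC)
cv2.imwrite('pics/zoom.png',np.hstack([f(a),f(b)]))
E
python3 - <<'E'
from h import *
for n in ['wrist']:
    d=cams.get_image(n)
    f=f_of(d)
    for q in ['quad_hinge','quad_grip','quad']:
        for r in spotter.mark_of(n,q)[:5]:
            print(q,round(r['p'],2),w(d,r['location']).round(3))
E
```

```text
quad_hinge 0.71 [ 0.457 -0.344  0.031]
quad_hinge 0.67 [ 0.483 -0.31  -0.001]
quad_hinge 0.66 [ 0.39  -0.392  0.03 ]
quad_hinge 0.56 [ 0.608 -0.436  0.027]
quad_grip 0.97 [ 0.409 -0.446  0.046]
quad_grip 0.67 [ 0.488 -0.305  0.047]
quad_grip 0.66 [ 0.376 -0.29   0.049]
quad_grip 0.63 [ 0.576 -0.395  0.05 ]
quad 0.96 [ 0.372 -0.293 -0.004]
quad 0.77 [ 0.576 -0.404 -0.001]
quad 0.75 [ 0.486 -0.314  0.003]
quad 0.73 [ 0.404 -0.436  0.001]
quad 0.5 [ 0.49  -0.306  0.048]
```

View pics/zoom.png

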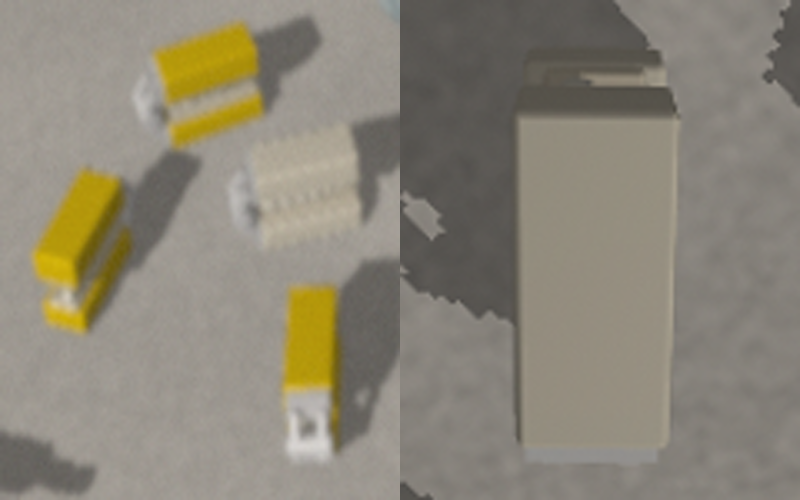

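The hinge is confirmed at about -124°: the white sliver is at the bottom of the wrist view and on the left in the scene view. Next is the vertical grasp.

Run:
```python
from h import *
np.set_printoptions(suppress=True,precision=3)
yaw=D(-124); o=np.array([.4835,-.3095,0])
g=o+[-.006*np.cos(yaw),-.006*np.sin(yaw),.046]
R=rotm(yaw,0)
ctrl.move_linear(tcp(g,R),vel=.08)
print(ctrl.get_time(),ctrl.get_ee_pos(),ctrl.get_ft_force())
close_gripper(40); print('w',ctrl.get_gripper_width(),ctrl.get_ft_force())
ctrl.move_linear(tcp(g+[0,0,.1],R),vel=.1)
print(ctrl.get_time(),ctrl.get_ft_force(),ctrl.get_gripper_width())
d=cams.get_image('wrist'); save(d,'wrist2.png')
d=cams.get_image('scene'); save(d,'scene2.png')
```

```text
5.1083 [ 0.487 -0.305  0.202] [-1.115  0.338  0.099]
w 0.029566737999238146 [-0.105 -0.194  1.852]
6.8083 [ 0.737  0.289 -1.629] 0.029546309344148588
```

View pics/wrist2.png

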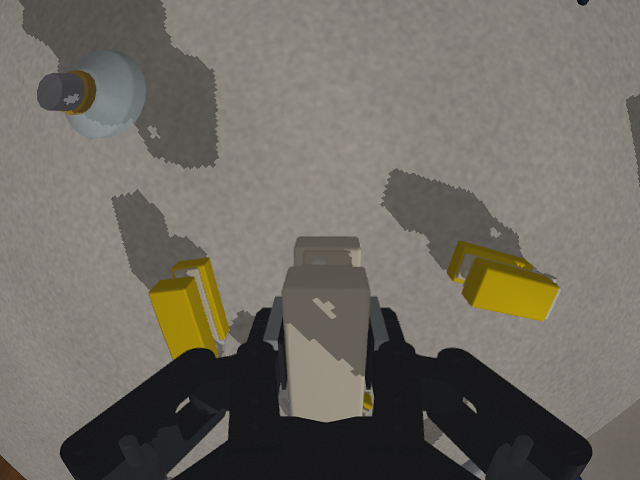

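View pics/scene2.png

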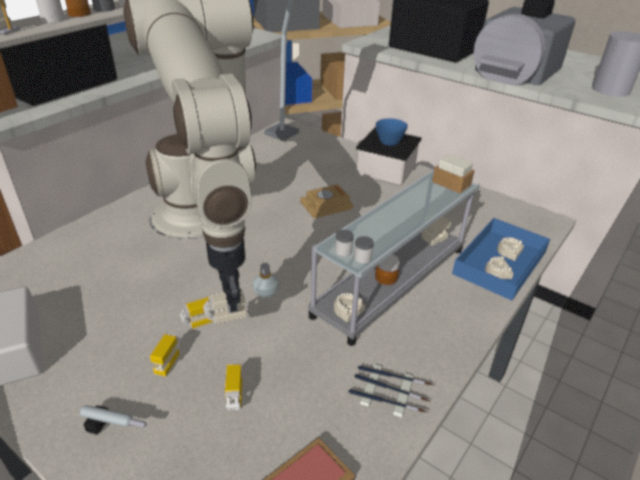

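Run:
```python
from h import *
np.set_printoptions(suppress=True,precision=3)
R0=rotm(D(-124),0); p=ctrl.get_ee_pos(); p=np.array(p)
ctrl.move_linear(p+[0,0,.075],vel=.15)
R1=rotm(D(-65),0); ctrl.movep([.42,-.13,.375],R1)
R=rotm(RY,0)
ctrl.movep([.48,.12,.375],R)
print(ctrl.get_time())
ctrl.move_linear([.48,.12,.207],vel=.12)
ctrl.dwell(.2)
f0=np.mean([ctrl.get_ft_force() for _ in range(5)],0); print('base',f0)
z=.207
for i in range(40):
    z-=.0007
    ctrl.move_linear([.48,.12,z],vel=.02)
    f=np.array(ctrl.get_ft_force())
    if f[2]-f0[2]>3: break
print(i,z,f,ctrl.get_ee_pos(),ctrl.get_time())
d=cams.get_image('wrist'); save(d,'wrist3.png')
d=cams.get_image('scene'); save(d,'scene3.png')
```

```text
9.3333
base [-0.317  0.185 -1.62 ]
8 0.20069999999999993 [-0.813  0.627  3.548] [0.48  0.12  0.201] 13.3333
```

View pics/scene3.png

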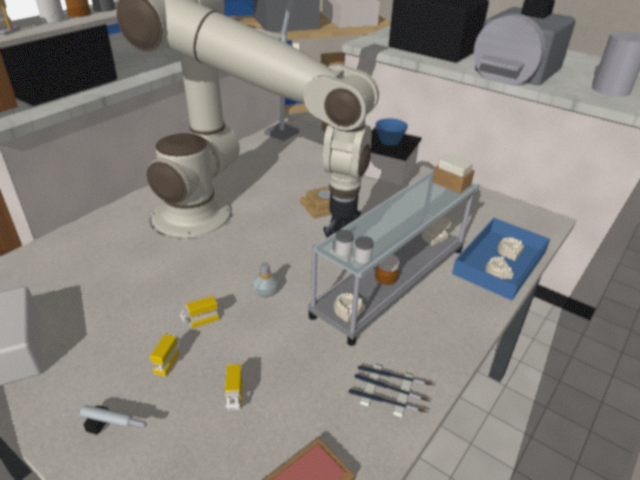

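Contact with the bench felt at TCP z 0.201, the same height as the pick. Releasing now, then backing off and looking again.

Run:
```python
from h import *
np.set_printoptions(suppress=True,precision=3)
open_gripper(); print(ctrl.get_gripper_width(),ctrl.get_ft_force())
ctrl.move_linear([.48,.12,.33],vel=.15)
d=cams.get_image('wrist'); save(d,'wrist4.png')
for q in ['quad_hinge','quad_grip','quad']:
    for r in spotter.mark_of('wrist',q)[:3]: print(q,round(r['p'],2),w(d,r['location']).round(4))
# fisheye cloud of top block
f=f_of(d); v,u=np.mgrid[0:480,0:640]; du=u-d['cx'];dv=v-d['cy']; r=np.hypot(du,dv)+1e-9; th=r/f
z=d['depth']; t=np.tan(th)*z/r; P=(np.stack([du*t,dv*t,z],-1)-d['t'])@d['R']
s=(z>0)&(abs(P[...,0]-.48)<.08)&(abs(P[...,1]-.12)<.06)&(P[...,2]>.054)&(P[...,2]<.068)
print(s.sum(),cv2.minAreaRect((P[s][:,:2]*1000).astype(np.float32)),P[s].mean(0))
for L in (40,45):
  R=rotm(RY,D(L))
  for b in (0,.05,.06,.07,.08,.1):
    for gx in (.48,):
      q=kinematics.inverse_kinematics(tcp([gx,.12,.046],R,.155+b),R); print(L,b,None if q is None else np.array(q))
print(ctrl.get_time())
```

```text
0.0852325355286184 [-0.093 -0.558 -0.022]
quad_hinge 0.76 [0.532 0.12  0.03 ]
quad_grip 0.66 [0.645 0.116 0.041]
quad_grip 0.63 [0.484 0.119 0.048]
quad 0.85 [0.486 0.116 0.003]
4212 ((487.9464111328125, 121.048583984375), (30.115856170654297, 72.29786682128906), 84.97625732421875) [0.485 0.121 0.061]
40 0 [ 0.41  -0.644 -0.965  0.613 -0.309  0.391]
40 0.05 [ 0.459 -0.768 -0.946  0.77  -0.338  0.433]
40 0.06 [ 0.47  -0.79  -0.94   0.801 -0.345  0.442]
40 0.07 [ 0.481 -0.811 -0.934  0.831 -0.351  0.452]
40 0.08 [ 0.493 -0.83  -0.926  0.861 -0.358  0.462]
40 0.1 None
45 0 [ 0.435 -0.713 -1.044  0.525 -0.358  0.384]
45 0.05 None
45 0.06 None
45 0.07 None
45 0.08 None
45 0.1 None
15.225
```

View pics/wrist4.png

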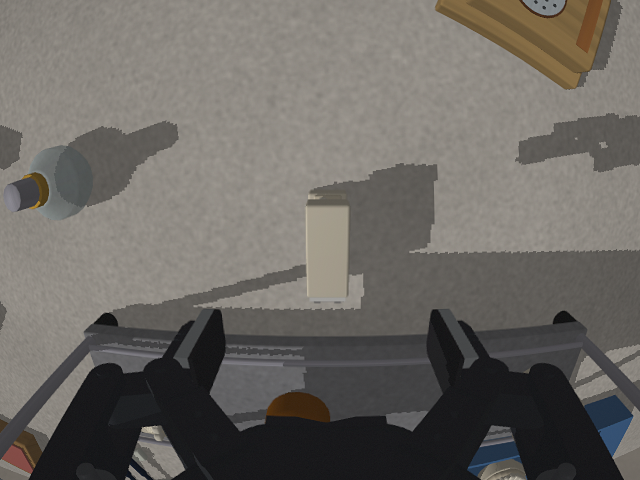

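Model stands at about (0.4855, 0.120), yaw -5°, hinge towards the rack. The bench block at top right and the lamp are clear. Now checking reach for a 45° lean approach from above.

Run:
```python
from h import *
np.set_printoptions(suppress=True,precision=3)
for L in (43,45):
  R=rotm(RY,D(L))
  for gx,dz in [(.481,0),(.481,.03),(.481,.05),(.481,.07),(.481,.09),(.49,.09),(.50,.08)]:
    q=kinematics.inverse_kinematics(tcp([gx,.1205,.046+dz],R),R); print(L,gx,dz,None if q is None else np.array(q))
  for x,y,z in [(-.2,.071,.12),(-.15,.071,.107),(-.1,.071,.106),(-.026,.071,.106),(-.017,.071,.086)]:
    q=kinematics.inverse_kinematics(tcp(rk(x,y,z),R),R); print(L,x,z,rk(x,y,z),None if q is None else np.array(q))
```

```text
43 0.481 0 [ 0.425 -0.682 -1.01   0.559 -0.339  0.387]
43 0.481 0.03 [ 0.425 -0.708 -0.963  0.631 -0.339  0.387]
43 0.481 0.05 [ 0.425 -0.72  -0.93   0.677 -0.339  0.387]
43 0.481 0.07 [ 0.425 -0.728 -0.895  0.72  -0.339  0.387]
43 0.481 0.09 [ 0.425 -0.734 -0.859  0.762 -0.339  0.387]
43 0.49 0.09 [ 0.414 -0.707 -0.847  0.744 -0.332  0.378]
43 0.5 0.08 [ 0.402 -0.674 -0.851  0.704 -0.324  0.369]
43 -0.2 0.12 [0.453 0.206 0.12 ] [ 0.684 -0.624 -0.821  0.783 -0.493  0.615]
43 -0.15 0.107 [0.503 0.202 0.107] [ 0.594 -0.51  -0.789  0.664 -0.442  0.532]
43 -0.1 0.106 [0.553 0.198 0.106] [ 0.521 -0.397 -0.723  0.59  -0.398  0.468]
43 -0.026 0.106 [0.627 0.192 0.106] [ 0.435 -0.23  -0.604  0.516 -0.345  0.396]
43 -0.017 0.086 [0.636 0.191 0.086] [ 0.426 -0.192 -0.614  0.466 -0.34   0.388]
45 0.481 0 [ 0.435 -0.709 -1.042  0.523 -0.358  0.384]
45 0.481 0.03 [ 0.435 -0.736 -0.995  0.597 -0.358  0.384]
45 0.481 0.05 [ 0.435 -0.749 -0.962  0.643 -0.358  0.384]
45 0.481 0.07 [ 0.435 -0.758 -0.927  0.687 -0.358  0.384]
45 0.481 0.09 [ 0.435 -0.764 -0.891  0.729 -0.358  0.384]
45 0.49 0.09 [ 0.424 -0.736 -0.879  0.71  -0.351  0.375]
45 0.5 0.08 [ 0.412 -0.703 -0.883  0.669 -0.343  0.365]
45 -0.2 0.12 [0.453 0.206 0.12 ] [ 0.697 -0.646 -0.849  0.75  -0.521  0.611]
45 -0.15 0.107 [0.503 0.202 0.107] [ 0.605 -0.531 -0.818  0.626 -0.466  0.528]
45 -0.1 0.106 [0.553 0.198 0.106] [ 0.53  -0.416 -0.754  0.547 -0.42   0.462]
45 -0.026 0.106 [0.627 0.192 0.106] [ 0.442 -0.247 -0.637  0.468 -0.363  0.39 ]
45 -0.017 0.086 [0.636 0.191 0.086] [ 0.433 -0.207 -0.646  0.416 -0.357  0.382]
```

Run:
```python
from h import *
np.set_printoptions(suppress=True,precision=3)
R=rotm(RY,D(45)); g=np.array([.481,.1205,.046])
ctrl.movep(tcp(g+[0,0,.09],R),R)
d=cams.get_image('scene'); save(d,'scene5.png')
ctrl.move_linear(tcp(g,R),vel=.08)
f0=np.array(ctrl.get_ft_force())
close_gripper(60); print('w',ctrl.get_gripper_width(),f0,ctrl.get_ft_force(),ctrl.get_wrist_torque())
ctrl.move_linear(tcp(g+[0,0,.03],R),vel=.04)
ctrl.move_linear(tcp(g+[0,0,.075],R),vel=.1)
ctrl.dwell(.2)
print(ctrl.get_gripper_width(),ctrl.get_ft_force(),ctrl.get_time())
d=cams.get_image('wrist'); save(d,'wrist5.png')
d=cams.get_image('scene'); save(d,'scene6.png')
for q in ['quad_hinge','quad_grip','quad']:
    for r in spotter.mark_of('scene',q)[:4]: print(q,round(r['p'],2),w(d,r['location']).round(4))
a=cv2.imread('pics/scene5.png')[100:300,250:450];b=cv2.imread('pics/scene6.png')[100:300,250:450]
cv2.imwrite('pics/z6.png',cv2.resize(np.hstack([a,b]),(800,400)))
```

```text
w 0.02928553974303626 [ 0.005  0.933 -0.246] [-1.321  0.241  1.04 ] [-0.018  0.591  0.038]
0.029142773025402545 [ 0.502  0.512 -1.819] 19.7417
quad_hinge 0.81 [ 0.392 -0.394  0.032]
quad_hinge 0.74 [ 0.616 -0.439  0.031]
quad_hinge 0.68 [0.536 0.116 0.105]
quad_hinge 0.61 [ 0.353 -0.332  0.031]
quad_grip 0.7 [ 0.576 -0.398  0.045]
quad_grip 0.68 [0.479 0.123 0.121]
quad_grip 0.68 [ 0.375 -0.29   0.045]
quad_grip 0.62 [ 0.408 -0.442  0.044]
quad 0.89 [ 0.402 -0.437  0.003]
quad 0.86 [ 0.582 -0.405 -0.001]
quad 0.76 [0.487 0.117 0.072]
quad 0.55 [ 0.369 -0.296  0.002]
```

View pics/z6.png

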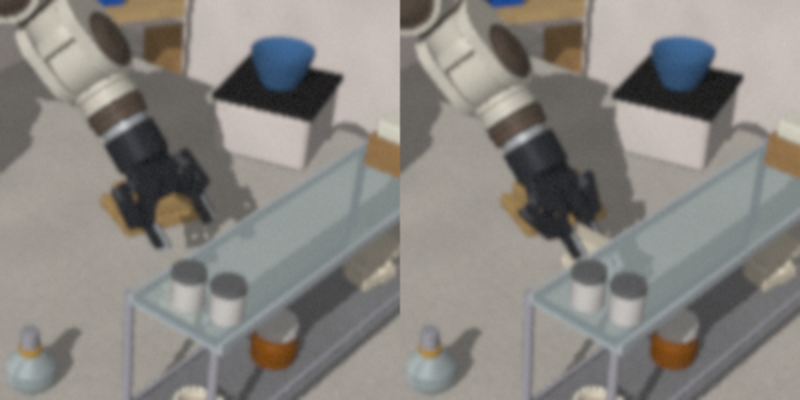

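View pics/wrist5.png

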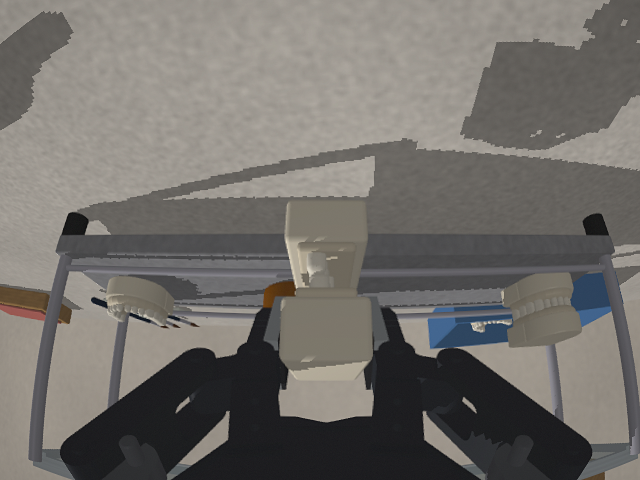

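Held upright; the quad and hinge marks agree. In the wrist view the arch is at left (140,300), the jar behind the model at (280,295) and the bite at right (540,310). I'll move in front of the gap and measure it with the wrist depth.

Run:
```python
from h import *
np.set_printoptions(suppress=True,precision=3)
R=rotm(RY,D(45))
ctrl.move_linear(tcp(rk(-.155,.071,.107),R),vel=.12)
d=cams.get_image('wrist'); save(d,'wrist7.png')
print(ctrl.get_time(),ctrl.get_gripper_width(),ctrl.get_ft_force())
f=f_of(d); v,u=np.mgrid[0:480,0:640]; du=u-d['cx'];dv=v-d['cy']; r=np.hypot(du,dv)+1e-9; th=r/f
z=d['depth']; t=np.tan(th)*z/r; P=(np.stack([du*t,dv*t,z],-1)-d['t'])@d['R']
Q=P-RO; X=Q@RX;Y=Q@RYv;Z=P[...,2]; ok=z>0
for q in ['jar','bite','quad']:
    for rr in spotter.outline_of('wrist',q)[:2]:
        m=rr['mask']&ok&(Z>.045)&(Z<.115)
        if m.sum()>10: print(q,round(rr['p'],2),m.sum(),'x',np.percentile(X[m],[2,98]),'y',np.percentile(Y[m],[1,50,99]),'z',np.percentile(Z[m],[1,99]))
s=ok&(abs(X)<.05)&(abs(Y)<.235)&(Z>.05)&(Z<.1)
h,e=np.histogram(Y[s],bins=np.arange(-.24,.245,.01)); print([(round(float(a),2),int(c)) for a,c in zip(e,h) if c])
s=ok&(X<-.05)&(X>-.1)&(abs(Y)<.2)&(Z>.03)&(Z<.06)
for k in np.arange(-.15,.2,.05):
    m=s&(abs(Y-k)<.02)
    if m.sum(): print('front k',round(k,2),X[m].min(),'rail',X[m&(Z>.05)].min() if (m&(Z>.05)).any() else None, 'ztop',np.percentile(Z[m],99))
for q in ['quad_hinge','quad_grip','quad','rack_edge','rack_deck','jar','bite']:
    for rr in spotter.mark_of('wrist',q)[:2]:
        p=w(d,rr['location'])-RO; print(q,round(rr['p'],2),'rack',p@RX,p@RYv,p[2])
```

```text
20.9 0.029361839875731724 [-0.031  0.371 -1.528]
jar 0.65 3665 x [-0.022  0.007] y [-0.061 -0.03  -0.009] z [0.046 0.098]
bite 0.97 5063 x [-0.036  0.013] y [0.163 0.188 0.223] z [0.046 0.101]
quad 0.7 10965 x [-0.185 -0.15 ] y [0.057 0.071 0.086] z [0.063 0.115]
[(-0.23, 38), (-0.22, 154), (-0.21, 128), (-0.2, 197), (-0.19, 265), (-0.18, 571), (-0.17, 270), (-0.07, 78), (-0.06, 432), (-0.05, 573), (-0.04, 593), (-0.03, 667), (-0.02, 847), (-0.01, 117), (0.16, 584), (0.17, 978), (0.18, 863), (0.19, 766), (0.2, 621), (0.21, 419), (0.22, 114)]
front k -0.15 -0.07205241142435263 rail -0.06535196483860804 ztop 0.053951989971215086
front k -0.1 -0.07198176865358351 rail -0.0647693574725724 ztop 0.05393025715706816
front k -0.05 -0.07226727576006281 rail -0.06562622232318784 ztop 0.05404833278863843
front k 0.0 -0.07199304736839135 rail -0.06502521172978404 ztop 0.05400158646662206
front k 0.05 -0.07191962966563864 rail -0.06544486677116833 ztop 0.05417743680769619
front k 0.1 -0.07238217086466774 rail -0.06499258731468592 ztop 0.0542800210331093
front k 0.15 -0.07209746122212549 rail -0.06512324790164485 ztop 0.0542687157814524
quad_grip 0.57 rack -0.15383101058243148 0.06846275572426362 0.10715132259465719
quad 0.89 rack -0.15073159232204328 0.0689950989816485 0.06475025872706665
rack_deck 0.89 rack 0.0007641414193720924 -0.0011295858754658769 0.03973763727627541
jar 0.9 rack 0.006575143797681911 -0.03663459803759952 0.04394790600000579
bite 0.91 rack -0.0029786947590861937 0.19347074972870526 0.04079146842273186
```

View pics/wrist7.png

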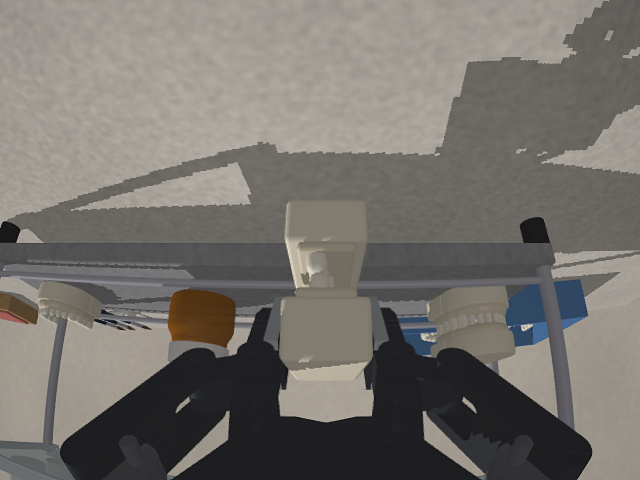

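The rack pose matches within 2 mm, with square yaw. The gap runs from y -7 to +161 mm in the rack frame, so I'll use its centre at 77 mm and move in.

Run:
```python
from h import *
np.set_printoptions(suppress=True,precision=3)
R=rotm(RY,D(45)); y=.077
ctrl.move_linear(tcp(rk(-.155,y,.1075),R),vel=.05)
ctrl.move_linear(tcp(rk(-.09,y,.1075),R),vel=.06); print(ctrl.get_ft_force())
ctrl.move_linear(tcp(rk(-.026,y,.1075),R),vel=.06); print(ctrl.get_ft_force())
ctrl.move_linear(tcp(rk(-.018,y,.092),R),vel=.04)
ctrl.dwell(.2)
f0=np.mean([ctrl.get_ft_force() for _ in range(5)],0); print('base',f0,ctrl.get_time())
z=.092
for i in range(24):
    z-=.0006
    ctrl.move_linear(tcp(rk(-.018,y,z),R),vel=.02)
    f=np.array(ctrl.get_ft_force())
    if f[2]-f0[2]>3: break
print(i,z,f,ctrl.get_ee_pos(),ctrl.get_time())
d=cams.get_image('wrist'); save(d,'wrist8.png')
d=cams.get_image('scene'); save(d,'scene8.png')
```

```text
[ 0.277  1.236 -2.47 ]
[ 0.203 -0.093 -1.238]
base [-0.458  0.593 -2.086] 24.9
10 0.08539999999999996 [-1.732 -0.084  3.247] [0.526 0.207 0.196] 27.65
```

View pics/wrist8.png

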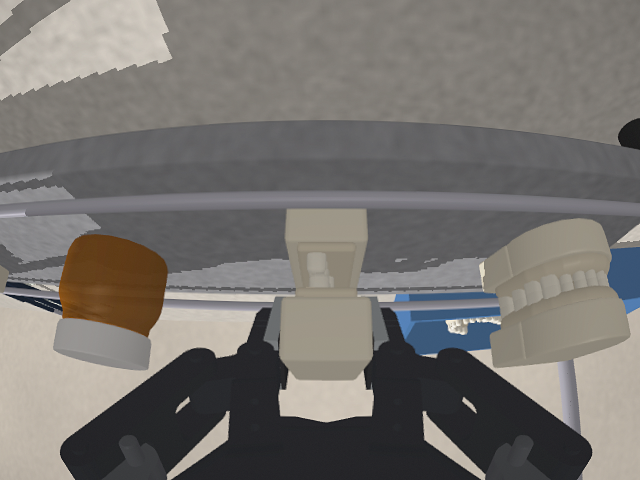

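View pics/scene8.png

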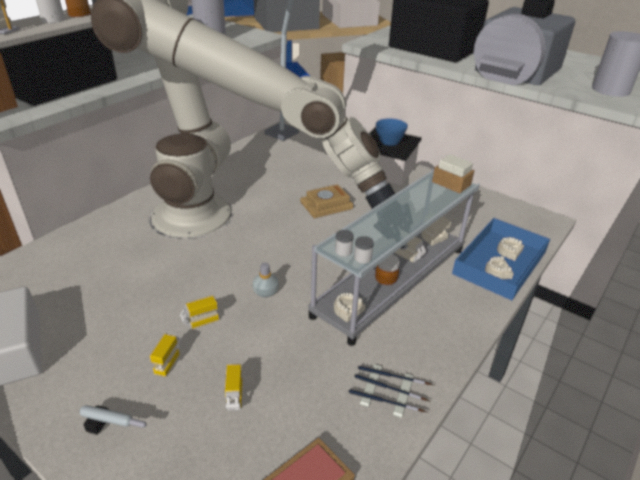

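Contact with the deck came at grip height 85.4 mm (86 expected), 5 N. The jar (110,300) and bite (560,290) are well clear. Releasing now and withdrawing along the tool axis.

Run:
```python
from h import *
np.set_printoptions(suppress=True,precision=3)
R=rotm(RY,D(45)); y=.077
ctrl.move_linear(tcp(rk(-.018,y,.0851),R),vel=.02); print(ctrl.get_ft_force())
open_gripper(); ctrl.dwell(.2); print(ctrl.get_gripper_width(),ctrl.get_ft_force())
ctrl.move_linear(tcp(rk(-.018,y,.0851),R,.155+.13),vel=.1)
print(ctrl.get_ft_force(),ctrl.get_time())
d=cams.get_image('wrist'); save(d,'wrist9.png')
f=f_of(d); v,u=np.mgrid[0:480,0:640]; du=u-d['cx'];dv=v-d['cy']; r=np.hypot(du,dv)+1e-9; th=r/f
z=d['depth']; t=np.tan(th)*z/r; P=(np.stack([du*t,dv*t,z],-1)-d['t'])@d['R']
Q=P-RO; X=Q@RX;Y=Q@RYv;Z=P[...,2]; ok=z>0
for q in ['jar','bite','quad']:
    for rr in spotter.outline_of('wrist',q)[:2]:
        m=rr['mask']&ok&(Z>.035)&(Z<.115)
        if m.sum()>10: print(q,round(rr['p'],2),m.sum(),'x',np.percentile(X[m],[2,98]),'y',np.percentile(Y[m],[1,50,99]),'z',np.percentile(Z[m],[1,99]))
s=ok&(abs(X)<.06)&(abs(Y-.077)<.03)&(Z>.094)&(Z<.106)
if s.sum()>20: print('top',s.sum(),cv2.minAreaRect((np.stack([X[s],Y[s]],1)*1000).astype(np.float32)),Z[s].mean())
for q in ['quad_hinge','quad_grip','quad','jar','bite']:
    for rr in spotter.mark_of('wrist',q)[:2]:
        p=w(d,rr['location'])-RO; print(q,round(rr['p'],2),'rack',p@RX,p@RYv,p[2])
d=cams.get_image('scene'); save(d,'scene9.png')
for q in ['lamp','arch']:
    for rr in spotter.mark_of('scene',q)[:1]: print(q,w(d,rr['location']))
```

```text
[-2.811  0.342  6.775]
0.08525234541710731 [ 0.175 -0.122  0.038]
[-0.102 -0.534  0.098] 30.2333
jar 0.68 5543 x [-0.022  0.025] y [-0.062 -0.03  -0.009] z [0.043 0.102]
bite 0.8 7416 x [-0.036  0.019] y [0.163 0.187 0.226] z [0.042 0.101]
quad 0.79 4655 x [-0.048  0.013] y [0.063 0.078 0.092] z [0.045 0.102]
top 2035 ((-14.57768440246582, 78.08995056152344), (30.169918060302734, 67.74435424804688), 89.70772552490234) 0.10028637264004056
quad_grip 0.82 rack -0.017642508075152774 0.07769928279594646 0.08908649502222885
quad 0.86 rack -0.012423299879658603 0.07882265386700636 0.04493484835702742
quad 0.23 rack -0.01728507041400977 0.07789923405242397 0.08890689041919862
jar 0.75 rack 0.00710547858355701 -0.03518309988675488 0.04039558379419264
bite 0.7 rack 0.0021059625949617798 0.19621909262101053 0.040407520246435985
bite 0.65 rack -0.01564104481345867 0.07520089304205214 0.08483182776735157
lamp [ 0.415 -0.12  -0.002]
arch [ 0.641 -0.082  0.041]
```

View pics/wrist9.png

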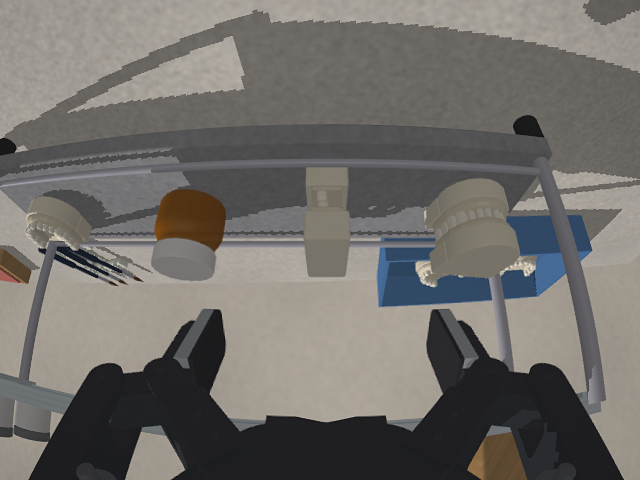

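The model stands square: its top is at 100 mm with a 67.7 x 30.2 mm outline, its origin is at about (-14, 78) mm, and its neighbours are unmoved. Handing in.

```bash
python3 -c "
from h import *
sign_off(); print(ctrl.get_time())"
```

```text
the job is handed in; nothing more can be done
the job is handed in; nothing more can be done
```

The model is standing on the deck in the wide gap between the jar and the bite cast, released, upright and with its hinge at the back. The job is handed in, at about 30 s on the robot's clock.

**How it went:** I picked the cream model up vertically and turned it about 119° in the free area before the rack. There I set it down by feel and took it again at a 45° lean. It then went in under the glass, and I lowered it in 0.6 mm steps until it met the deck, at about 5 N. A last nudge took that to about 9 N before I let go.

**Last checks:**

| Check | Measured |
|---|---|
| Origin in the rack | x about -14 mm, y about +78 mm |
| Yaw to the rack | about 0.3° off square |
| Top of the model | 100 mm above the bench, which is deck height plus the model's 60 mm |
| Foot | about 9 mm behind the front rail |
| Space to the neighbours | about 70 mm on each side |
| Jar, bite, arch and lamp | where they were, within measuring error |
| Force on the tool after letting go | about zero |

**One disagreement:** the network's last mark for the model's origin was about 5 mm higher than deck height, and 2 mm different in x from the depth measurement. I went by the depth reading of the model's top and the height at which I felt contact, which both fit deck height.

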